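# Swap the open hardware tray at the bag bench

## Task

Three yellow hardware trays slide in grey cases on the cutting mat, and the one with the round rings has been left drawn out. First push the ring tray fully home; then, with a fingertip hooked behind its front lip, draw the tray of rectangular buckles out all the way to its stop, and let go. Work gently with the fingertips, grasp nothing, and leave the tray of small studs and everything else on the bench as it is.

Things in the scene. Friction and masses are not known exactly. Their poses are not given: they have to be found in the camera images.
- buckle_case: fixed grey steel case of the buckle tray, 200 mm long (x), 124 mm wide (y); the rear 80 mm are roofed, 60 mm high, the front 120 mm open-topped with sides 36 mm high. Origin: centre of its underside, on the mat; z up, +x towards its closed rear, -x the way the tray draws out. At tray value 0 the lip is 104 mm from the origin along -x
- buckle_tray (a joint): how far the buckle tray is drawn out of its case, m: 0 fully home (against the stop), 0.110 fully out (against the stop); grows as the tray moves along its case's -x. Slides level on its rail with about 2.5 N of friction and stays where it is left; it cannot be lifted off. Holds two columns of rectangular brass buckles, about 40 x 28 mm each.
- buckle_lip (a point): centre of the top edge of the buckle tray's front lip; axes as its case. The lip is an upright plate, 116 mm wide (y), 6 mm thick (x, 3 mm either side of this point), from 8 to 50 mm above the mat. Behind it (+x) is an empty finger pocket 43 mm long (x), 100 mm wide (y), its floor 38 mm below this point, ended by a low divider. The lip moves with its tray
- ring_case: fixed grey steel case of the ring tray, 200 mm long (x), 124 mm wide (y); the rear 80 mm are roofed, 60 mm high, the front 120 mm open-topped with sides 36 mm high. Origin: centre of its underside, on the mat; z up, +x towards its closed rear, -x the way the tray draws out. At tray value 0 the lip is 104 mm from the origin along -x
- ring_tray (a joint): how far the ring tray is drawn out of its case, m: 0 fully home (against the stop), 0.110 fully out (against the stop); grows as the tray moves along its case's -x. Slides level on its rail with about 2.5 N of friction and stays where it is left; it cannot be lifted off. Holds two columns of plain round brass rings, about 35 mm across.
- ring_lip (a point): centre of the top edge of the ring tray's front lip; axes as its case. The lip is an upright plate, 116 mm wide (y), 6 mm thick (x, 3 mm either side of this point), from 8 to 50 mm above the mat. Behind it (+x) is an empty finger pocket 43 mm long (x), 100 mm wide (y), its floor 38 mm below this point, ended by a low divider. The lip moves with its tray
- stud_case: fixed grey steel case of the stud tray, 200 mm long (x), 124 mm wide (y); the rear 80 mm are roofed, 60 mm high, the front 120 mm open-topped with sides 36 mm high. Origin: centre of its underside, on the mat; z up, +x towards its closed rear, -x the way the tray draws out. At tray value 0 the lip is 104 mm from the origin along -x
- stud_tray (a joint): how far the stud tray is drawn out of its case, m: 0 fully home (against the stop), 0.110 fully out (against the stop); grows as the tray moves along its case's -x. Slides level on its rail with about 2.5 N of friction and stays where it is left; it cannot be lifted off. Holds a loose heap of small round brass studs, 11 mm across.
- stud_lip (a point): centre of the top edge of the stud tray's front lip; axes as its case. The lip is an upright plate, 116 mm wide (y), 6 mm thick (x, 3 mm either side of this point), from 8 to 50 mm above the mat. Behind it (+x) is an empty finger pocket 43 mm long (x), 100 mm wide (y), its floor 38 mm below this point, ended by a low divider. The lip moves with its tray
- mat: fixed teal cutting mat under the three cases, 420 x 620 x 6 mm; origin at the centre of its underside, on the table. The three cases stand on it in a row along its y, 135 mm apart and all with the mat's yaw, in any order
- glue_jar: loose glass jar of glue with a white cap, 56 mm across, 75 mm high, on the mat beyond the +y end of the row; origin centre of underside. Leave it
- spool: loose black plastic spool, 44 mm across, 50 mm high, on the mat beyond the -y end of the row; origin centre of underside. Leave it
- hammer: loose hammer lying on the table to the robot's left, under 300 mm long and 50 mm high; leave it
- dish: loose white dish, 90 mm across, 30 mm high, on the table to the robot's right; origin centre of underside. Leave it
Things that resemble listed ones, but are neither listed nor needed, are in the scene too. Of the things like the glue_jar, leave any that is pink; of the rest the larger one is meant.

How it is judged:
On the way, in this order (a step that is already met when the one before it is completed fails the run):
1. the ring tray is fully home (within 6 mm) while the buckle tray is still in (value of joint ring_tray below 0.006 m and value of joint buckle_tray below 0.05 m), for 0.2 s.
2. the buckle tray is drawn out to its stop (at least 104 of 110 mm) (value of joint buckle_tray above 0.104 m), for 0.2 s.
At the end, for the whole second after the job is handed in: the ring tray is fully home (0 to 6 mm), the buckle tray is out at its stop (104 mm or more of 110), both at rest, the stud tray within 8 mm of where it was, and the loose things at rest (value of joint ring_tray below 0.006 m and value of joint buckle_tray above 0.104 m and distance of stud_lip from where it was at the start of the episode below 0.008 m and velocity of joint buckle_tray between -0.01 and 0.01 m/s and velocity of joint ring_tray between -0.01 and 0.01 m/s and linear speed of each of glue_jar, spool, hammer, dish below 0.02 m/s); the robot touches nothing.
It fails at once if the stud tray was moved by more than 8 mm (not (distance of stud_lip from where it was at the start of the episode below 0.008 m)).
It fails at once if a loose thing on the bench was lifted, carried or knocked (moved more than 15 mm) (distance of any of glue_jar, spool, hammer, dish from where it was at the start of the episode above 0.015 m).
It fails at once if a tray or case was handled roughly (more than 50 N from the robot's fingers) (contact force between the fingers and buckle_case above 50 N or contact force between the fingers and ring_case above 50 N or contact force between the fingers and stud_case above 50 N).
It also fails if it takes over 45 s, if anything falls off the work surface, if the arm or the gripper's body presses on something with over 40 N, if the wrist force passes 120 N, or if a joint passes its speed limit or range.

## Robot

A 6-joint arm with a two-finger parallel gripper is mounted at the origin on the work surface. World frame = base frame: x ahead of the robot, y to its left, z up, the work surface at z = 0. Lengths are in m, angles in rad, forces in N, time in s.
With the tool pointing down it reaches from about 0.375 to 0.975 m from the base axis. Payload 3.8 kg.
Tool frame: the origin (TCP) lies midway between the tips of the shut fingers; the grasp point (between the pads) lies 19 mm behind it; z points along the fingers, y is the line along which they close (so a half turn about z gives the same grasp; the last joint's range is limited). The gripper opens to 88 mm and grips with 3 to 60 N. Pads are 18 mm wide; open, the fingers measure 123 mm over their backs; the gripper's body (75 mm by 187 mm) begins 45 mm behind the grasp point.
Start: joints at [1.215, 0.264, 1.604, -0, 1.274, -0.037], TCP at [0.212, 0.641, 0.239] pointing down, gripper open.
Joint ranges: [-2.63, 2.63], [-0.94, 2.18], [0.31, 2.57], [-1.31, 4.45], [0, 2.66], [-2.55, 2.55]. Speed limits (rad/s): [2.57, 2.57, 3.14, 3.14, 3.14, 3.14].

## Interface

Orientations are given as a rotation vector (axis times angle).
In Python, from cell import manip, inverse_kinematics, cams, order gives the robot as it stands. Calls block until the motion is done:
- manip.move_pose(position, orientation): joint-space move of the TCP to a pose.
- manip.move_linear(position, rate=0.15, rot=None): straight line of the TCP; rot=None keeps the orientation; rate is the mean speed in m/s.
- manip.set_joints(angles): joint-space move.
- manip.set_gripper(opening, force=None): finger opening in m; force is the grip in N (None keeps the last); returns when the fingers have stopped.
- manip.dwell(seconds).
- inverse_kinematics(position, orientation): joint angles nearest the present ones, or None.
- manip.state(): the state.
- cams.capture(name): name is "side" or "top" or "wrist"; returns a dict with "image" (420x560x3 uint8, blue, green, red), "z_map" (420x560 float32, m along the optical axis (not along the pixel's ray), 0 where there is no reading), "intrinsics" (3x3 intrinsics, pixels), "position" and "orientation" of the camera in the world; the wrist camera has in their place "T_tool_cam" (4x4, takes a point from camera to tool coordinates, whose origin is the TCP and whose axes are the flange's). Camera axes: x right, y down, z forward; pixel columns grow to the right and rows downward; lengths in m; the calibration is good to about 2 mm. A picture is of the moment at which its call begins: read the wrist's pose just before it.
A pose or a line that the arm cannot do raises manip.IKError and nothing moves.
- order.close_job(): hands the job in; it is judged then, once.
The state is a dict: "clock": time; "joint_pos": joint angles; "joint_velocities": joint speeds; "tau": joint torques, N m; "tool_pos": TCP position; "tcp_rot": TCP orientation; "contact_force": force on the tool from outside, world axes, zero at the start; "moment": the same for the moment, N m; "gripper_width": finger opening in m; "grasp_force": force on a finger pad.
Only numpy, scipy, OpenCV 4.12 (cv2) and the standard library are available. Lean on these libraries where they do the work, as an engineer would, in place of code of your own. Each camera call takes 0.05 s, during which the arm holds its last target. There are 200 camera calls.

## Working session

There is one attempt and no reset: what is moved stays moved. The work goes in short steps, each a Python script; the robot and the scene stay as the last script left them, time stands still between calls to the robot, and variables do not carry over. Pictures are saved under pics/ and viewed, at most 10 in all, crops included, and the job is handed in when it is done.

```bash
mkdir -p pics
python3 - <<'E'
from cell import manip,cams
import cv2,numpy as np
for n in("top","side"):
    c=cams.capture(n);cv2.imwrite(f"pics/{n}0.png",c["image"]);np.savez(n+"0.npz",**c)
    print(n,c["intrinsics"],c["position"],c["orientation"])
s=manip.state();print(s["clock"],s["tool_pos"],s["tcp_rot"],s["gripper_width"])
E
```

```text
top [[433.83848509   0.         278.14204226]
 [  0.         433.83848509 213.08651136]
 [  0.           0.           1.        ]] [0.35838922 0.01348287 1.23232715] [-2.13179989  2.11749217 -0.16401112]
side [[441.46593919   0.         276.36053129]
 [  0.         441.46593919 198.69002394]
 [  0.           0.           1.        ]] [ 0.36064156 -0.87607847  0.90841364] [-2.2971407   0.22087448 -0.10784474]
0.1 [0.21134104 0.64040099 0.23750763] [-0.49855725 -3.10139728  0.00310449] 0.08816073324967436
```

View pics/top0.png

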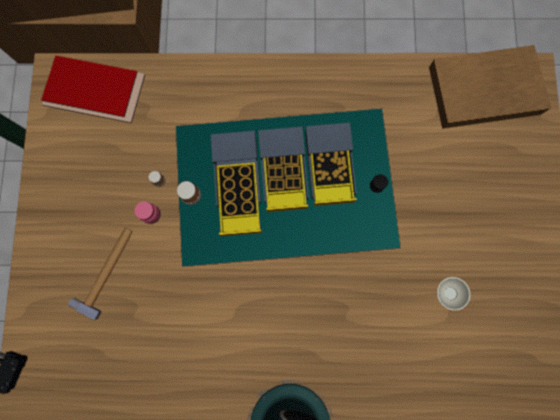

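The ring tray is at left (≈239,200, drawn out, lip ≈(240,233)). The buckle tray is in the middle (lip ≈(287,208)) and the stud tray at right (lip ≈(335,202)). The jar is at (188,190) and the spool at (379,183).

```bash
cat > h.py <<'E'
import numpy as np,cv2
from scipy.spatial.transform import Rotation as R
def cloud(c,Rw=None,p=None):
    K=c["intrinsics"];z=c["z_map"];v,u=np.mgrid[:z.shape[0],:z.shape[1]]
    P=np.stack([(u-K[0,2])*z/K[0,0],(v-K[1,2])*z/K[1,1],z],-1)
    if Rw is None: o=np.asarray(c["orientation"]);Rw=R.from_rotvec(o).as_matrix();p=c["position"]
    return P@Rw.T+p
E
python3 - <<'E'
from h import *
c=np.load("top0.npz");P=cloud(c);im=c["image"];ok=c["z_map"]>0
hsv=cv2.cvtColor(im,cv2.COLOR_BGR2HSV).astype(int);H,S,V=np.moveaxis(hsv,-1,0)
teal=((H>80)&(H<100)&(S>150)&ok).astype(np.uint8)
n,l,st,_=cv2.connectedComponentsWithStats(teal)
k=max((i for i in range(1,n) if 150<st[i,0]<200),key=lambda i:st[i,4])
m=P[l==k];print("mat z",np.median(m[:,2]));print(cv2.minAreaRect(m[:,:2].astype(np.float32)))
roof=np.zeros_like(ok);roof[115:170,205:358]=1
r=P[roof&(P[...,2]>.055)&(P[...,2]<.08)&(S<110)&ok]
print("roof",cv2.minAreaRect(r[:,:2].astype(np.float32)),np.median(r[:,2]))
for nm,a,b in(("ring",215,262),("buck",264,308),("stud",311,357)):
    Y=(H>20)&(H<35)&(S>150)&ok;q=np.zeros_like(ok);q[180:240,a:b]=1
    y=P[Y&q&(P[...,2]>.048)]
    print(nm,len(y),y.mean(0),y.min(0),y.max(0))
E
```

```text
mat z 0.0055575888481509406
((0.6542096138000488, 0.017509818077087402), (0.41591185331344604, 0.614051342010498), 5.163553237915039)
roof ((0.7620876431465149, 0.026353105902671814), (0.08282015472650528, 0.39426371455192566), 5.33638858795166) 0.06531341097335353
ring 100 [0.50802905 0.13928302 0.05483549] [0.50195219 0.08333104 0.04807131] [0.51414201 0.1950955  0.05999527]
buck 105 [0.57786018 0.00992079 0.05415647] [ 0.57028627 -0.04535678  0.04800904] [0.58469603 0.06493863 0.05970192]
stud 98 [ 0.59630668 -0.12227751  0.05454492] [ 0.58908787 -0.17774521  0.04926283] [ 0.60429489 -0.06743803  0.06006796]
```

View pics/side0.png

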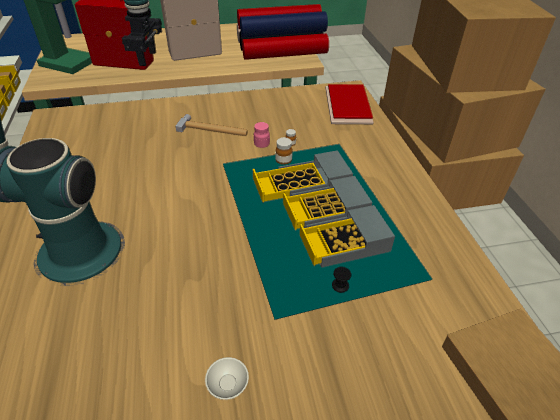

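The side view agrees: from far to near the row is rings, buckles, studs, with the jar at the far end and the spool at the near end. Measured yaw is about 5.25°. The ring tray is about 79 mm out, and the buckle tray about 20 mm. Next I push the ring tray home.

```bash
cat >> h.py <<'E'
yaw=np.radians(5.25);e=np.array([np.cos(yaw),np.sin(yaw),0]);f=np.array([-e[1],e[0],0])
ROT=R.from_matrix(np.column_stack([-e,f,[0,0,-1]])).as_rotvec()
def creep(manip,sgn,n,step=.002,lim=12,rate=.03):
    p=np.array(manip.state()["tool_pos"])
    for i in range(n):
        p=p+sgn*step*e;manip.move_linear(p,rate=rate)
        s=manip.state();F=np.dot(s["contact_force"],e)
        print(i,round(s["clock"],2),round(float(np.dot(s["tool_pos"],e)),4),round(float(F),1))
        if abs(F)>lim:break
E
python3 - <<'E'
from h import *
from cell import manip
s=lambda t:print(t,round(manip.state()["clock"],2),np.round(manip.state()["tool_pos"],4),np.round(manip.state()["contact_force"],1))
lip=np.array([.508,.1393,0]);a=lip-.05*e
manip.set_gripper(0)
manip.move_pose(a+[0,0,.2],ROT);s("above")
manip.move_linear(a+[0,0,.036],rate=.12);s("down")
end=np.array([.5865,.1457,.036])-.026*e
manip.move_linear(end,rate=.05);s("pushed")
creep(manip,1,14)
E
```

```text
above 3.43 [0.4584 0.1353 0.2002] [ 0.2  0.1 -1.1]
down 4.95 [0.459  0.1349 0.0368] [-0.2 -0.3  0.8]
pushed 7.16 [0.5605 0.1431 0.0359] [-1.2  1.1 -0.9]
0 7.41 0.5735 -2.9
1 7.66 0.5757 -1.2
2 7.91 0.5776 -1.4
3 8.16 0.5796 -1.6
4 8.41 0.5815 -1.0
5 8.66 0.5834 -1.1
6 8.91 0.5854 -0.2
7 9.16 0.5862 -5.9
8 9.41 0.5862 -10.0
9 9.66 0.5862 -16.9
```

The ring tray is against its stop: force climbed with no motion, at the predicted home position. Now I back off and look from above the buckle pocket.

Run:
```python
from h import *
from cell import manip,cams
p=np.array(manip.state()["tool_pos"])
manip.move_linear(p-.03*e,rate=.1)
manip.move_linear(p-.03*e+[0,0,.13],rate=.2)
t=np.array([.578,.0099,0])+.022*e
manip.move_linear(t+[0,0,.2],rate=.2)
s=manip.state();c=cams.capture("wrist");cv2.imwrite("pics/w1.png",c["image"])
Rt=R.from_rotvec(s["tcp_rot"]).as_matrix();T=np.array(c["T_tool_cam"])
P=cloud(c,Rt@T[:3,:3],Rt@T[:3,3]+s["tool_pos"]);np.save("P1.npy",P);np.save("i1.npy",c["image"])
hsv=cv2.cvtColor(c["image"],cv2.COLOR_BGR2HSV).astype(int)
Y=(hsv[...,0]>20)&(hsv[...,0]<35)&(hsv[...,1]>150)&(c["z_map"]>0)
a=P@e;b=P@f;print(s["clock"],s["tool_pos"])
for nm,b0 in(("ring",.092),("buck",-.043),("stud",-.177)):
    m=Y&(abs(b-b0)<.045)&(abs(P[...,2]-.056)<.005)
    print(nm,m.sum(),np.round(np.percentile(a[m],[1,25,50,75,99]),4) if m.any() else "")
```

```text
11.8333 [0.59906433 0.01247408 0.19893092]
ring 896 [0.5981 0.5989 0.6003 0.6019 0.6034]
buck 1001 [0.5779 0.5789 0.5804 0.5821 0.584 ]
stud 1002 [0.584  0.585  0.5866 0.5882 0.5903]
```

View pics/w1.png

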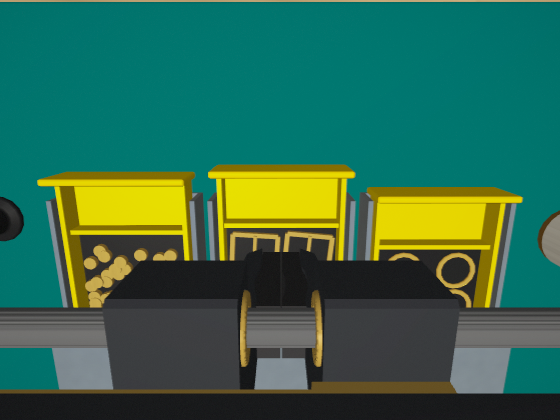

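The wrist view shows the buckle tray centred below (lip at row ≈170, cols 210–353), rings home at right (lip ≈(443,193)), and studs at left (lip ≈(118,178)). I correct by 5 mm, descend into the pocket and draw the tray out.

Run:
```python
from h import *
from cell import manip
s=lambda t:print(t,round(manip.state()["clock"],2),np.round(manip.state()["tool_pos"],4),np.round(manip.state()["contact_force"],1))
p=np.array(manip.state()["tool_pos"]);p=p+(.603-p@e)*e
p[2]=.1;manip.move_linear(p,rate=.12)
p[2]=.03;manip.move_linear(p,rate=.06);s("down")
F=manip.state()["contact_force"]
if abs(F[2])<8:
    manip.move_linear(p+(.511-p@e)*e,rate=.05);s("pulled")
    creep(manip,-1,14)
```

```text
down 14.18 [0.6048 0.0133 0.0306] [-0.5  0.1  0.2]
pulled 16.18 [0.5128 0.0049 0.03  ] [1.6 0.4 1.2]
0 16.43 0.5089 1.6
1 16.68 0.5067 2.3
2 16.93 0.5047 0.9
3 17.18 0.5033 3.4
4 17.43 0.5033 8.7
5 17.68 0.5033 14.1
```

Firm stop about 110 mm from home. Now I release, lift clear and check with the top camera.

Run:
```python
from h import *
from cell import manip,cams
p=np.array(manip.state()["tool_pos"])+.013*e
manip.move_linear(p,rate=.05)
p[2]=.15;manip.move_linear(p,rate=.1)
p[2]=.25;manip.move_linear(p-.06*e,rate=.2)
q=np.array([.212,.5,.25]);
manip.move_pose(q,ROT)
c=cams.capture("top");cv2.imwrite("pics/t2.png",c["image"][90:290,150:430].repeat(2,0).repeat(2,1))
P=cloud(c);hsv=cv2.cvtColor(c["image"],cv2.COLOR_BGR2HSV).astype(int)
Y=(hsv[...,0]>20)&(hsv[...,0]<35)&(hsv[...,1]>150)&(c["z_map"]>0);a=P@e;b=P@f
for nm,b0 in(("ring",.092),("buck",-.043),("stud",-.177)):
    m=Y&(abs(b-b0)<.045)&(P[...,2]>.048);print(nm,m.sum(),np.round(np.median(a[m]),4))
print(manip.state()["clock"],manip.state()["contact_force"])
```

```text
ring 79 0.5964
buck 81 0.4867
stud 84 0.5827
22.3083 [-0.59093267  0.95961026 -0.06388556]
```

View pics/t2.png

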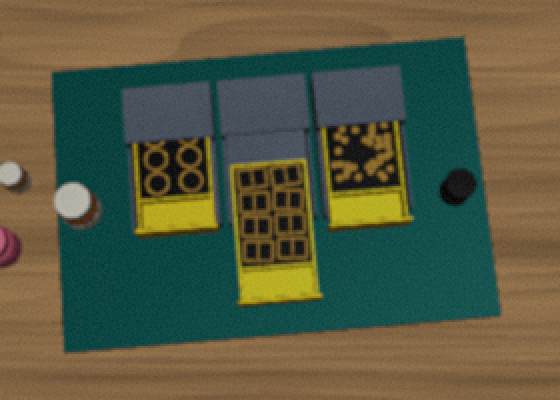

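The rings are home (lip ≈(176,230) in the crop) and the buckle tray is fully out (lip ≈(280,298)). The studs, jar and spool look undisturbed. Ring and buckle lips differ by 110 mm along the case axis.

```bash
python3 -c "
from cell import order
print(order.close_job())"
```

```text
the job is handed in; nothing more can be done
None
```

I pushed the ring tray home and drew the buckle tray out to its stop, both confirmed by force and camera with the stud tray, jar and spool left as they were, and handed the job in at about 22 s; no verdict was returned.

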